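Roll the milling jar into its rest and lock it

TASK

Roll the porcelain milling jar along its metal rest with your closed fingertips pressed lightly on top of it, a few short strokes, until it has climbed over the low sill and sits against the stop plate; then slide the steel keeper fully home across behind it and take your hand away. The jar is brittle: press gently, keep it from banging about, and do not push it from behind, grip it or lift it. Leave the glassware and the cork ring alone.

Things in the scene. Friction and masses are not known exactly. Their poses are not given: they have to be found in the camera images.
- jar: White porcelain cylinder 90 mm across, 110 mm long, 0.5-0.85 kg, lying on the rest. Origin at its centre; y along its axis; the frame turns as it rolls. Rolled by its top, the hand goes twice as far as the centre. Meets the sill at x 14 of the rest, is over at 34, else rolls back. Fingers slip if too light: press 7-10 N, slowly on the sill, never over 22 N (touch down at 10 mm/s), only on the crown (top 14 mm).
- rest: Fixed metal rest; origin at its underside, x = rolling direction, y along the jar, z up. Bed x -140 to 120 mm, 150 wide, top at z 10. Stop plate face at x 100, top z 60. Rounded sill across at x 34, a few mm high (not measured: feel it). Seated jar centre: x 55, z 55, about 1 mm play. Side guides 8 mm above the bed, inner faces at y +-61. Lip 6 mm high at x -125. Keeper bracket at x 14, y -86, top z 34.
- keeper (a joint): Keeper: steel rod, 10 mm diameter, slides along the rest's +y at rest x 14 mm, z 24 mm: 0 = drawn out, 0.060 m = fully home at its end stop. It passes about 1 mm behind the seated jar; a jar not seated blocks it. Sliding friction about 2 N; stays where left.
- keeper_plate (a point): Centre of the outer (-y) face of the upright push plate at the keeper's outer end: plate 26 mm (rest x) by 12 mm thick, top 63 mm above the bench, with a black cap up to 70 mm. This point is 50 mm above the bench, at rest x 14, y -188 + keeper travel (-128 when home).
- cork_ring: Bystander: cork ring 90 mm across, 26 mm high, origin under its centre.
- flask: Bystander: conical glass flask 72 mm across, 110 mm high, origin under its centre.
- crucible: Bystander: white porcelain crucible 64 mm across, 45 mm high, origin under its centre.
Mind the look-alikes: they are no part of the job. What is shaped like the jar but orange, pink or red is not meant.

How it is judged:
By the outcome, as a careful person would: the job done as asked, in the order asked, and still so for the second after the job is handed in, with the robot touching nothing.
It also fails if it takes over 72 s, if anything falls off the work surface, if the arm or the gripper's body presses on something with over 40 N, if the wrist force passes 120 N, or if a joint passes its speed limit or range.

ROBOT

A 6-joint arm with a two-finger parallel gripper is mounted at the origin on the work surface. World frame = base frame: x ahead of the robot, y to its left, z up, the work surface at z = 0. Lengths are in m, angles in rad, forces in N, time in s.
With the tool pointing down it reaches from about 0.3 to 0.825 m from the base axis. Payload 5.4 kg.
Tool frame: the origin (TCP) lies at the very end of the fingers, on their centre line; the grasp point (between the pads) lies 19 mm behind it; z points along the fingers, y is the line along which they close (so a half turn about z gives the same grasp; the last joint's range is limited). The gripper opens to 92 mm and grips with 3 to 60 N. Pads are 20 mm wide; open, the fingers measure 128 mm over their backs; the gripper's body (75 mm by 189 mm) begins 69 mm behind the grasp point.
Start: joints at [-1.392, 0.158, 1.597, -0, 1.386, -0.21], TCP at [0.218, -0.532, 0.215] pointing down, gripper open.
Joint ranges: [-2.91, 2.91], [-0.94, 2.29], [0.18, 2.7], [-1.29, 4.43], [0.17, 2.64], [-3, 3]. Speed limits (rad/s): [2.57, 2.57, 3.14, 3.14, 3.14, 3.14].

INTERFACE

Orientations are given as a rotation vector (axis times angle).
In Python, from workcell import bot gives the robot as it stands. Calls block until the motion is done:
- bot.goto(position, orientation): joint-space move of the TCP to a pose.
- bot.line_to(position, rot=None, max_speed=0.15): straight line of the TCP; rot=None keeps the orientation; max_speed is the mean speed in m/s.
- bot.set_joints(angles): joint-space move.
- bot.set_gripper(opening, newtons=None): opening from 0.0 (shut) to 1.0 (fully open); newtons is the grip in N (None keeps the last); returns when the fingers have stopped.
- bot.hold(seconds).
- bot.inverse_kinematics(position, orientation): joint angles nearest the present ones, or None.
- bot.read_camera(name): name is "side" or "top" or "wrist"; returns a dict with "pixels" (480x640x3 uint8, blue, green, red), "fx", "fy", "cx", "cy" (pixels), "R" (3x3) and "t" (3): a world point X has camera coordinates R X + t. Camera axes: x right, y down, z forward; pixel columns grow to the right and rows downward; lengths in m; the calibration is good to about 2 mm. The wrist camera is an equidistant fisheye: a pixel r from the principal point sees the ray r / f radians off the axis. A picture is of the moment at which its call begins. There is no depth.
A pose or a line that the arm cannot do raises bot.MotionError and nothing moves.
- bot.job_done(): hands the job in; it is judged then, once.
Readings, each from a call of its own:
- bot.current_clock(): time.
- bot.current_joints(): joint angles.
- bot.current_joint_vel(): joint speeds.
- bot.current_effort(): joint torques, N m.
- bot.current_ee_pos(): TCP position.
- bot.current_tool_rot(): TCP orientation.
- bot.current_contact_force(): force on the tool from outside, world axes, zero at the start.
- bot.current_ft_torque(): the same for the moment, N m.
- bot.current_opening(): opening from 0.0 (shut) to 1.0 (fully open).
- bot.current_grip_force(): force on a finger pad.
Only numpy, scipy, OpenCV 4.12 (cv2) and the standard library are available. Lean on these libraries where they do the work, as an engineer would, in place of code of your own. Each camera call takes 0.05 s, during which the arm holds its last target. There are 200 camera calls.

## Working session

There is one attempt and no reset: what is moved stays moved. The work goes in short steps, each a Python script; the robot and the scene stay as the last script left them, time stands still between calls to the robot, and variables do not carry over. Pictures are saved under pics/ and viewed, at most 10 in all, crops included, and the job is handed in when it is done.

```bash
mkdir -p pics; python3 - <<'E'
from workcell import bot
import cv2,pickle
d={}
for n in("top","side","wrist"):
    c=bot.read_camera(n);d[n]=c;cv2.imwrite(f"pics/{n}0.png",c["pixels"])
    print(n,c["fx"],c["cx"],c["cy"],c["R"],c["t"])
pickle.dump(d,open("cams.pkl","wb"))
print(bot.current_clock(),bot.current_tool_rot(),bot.current_contact_force())
E
```

```text
top 576.5463136370734 319.57119774804914 242.35928367135455 [[-0.01234875 -0.99991765  0.00349173]
 [-0.99174524  0.01180196 -0.12767966]
 [ 0.12762794 -0.00503959 -0.99180931]] [-0.00891901  0.56437545  1.53332446]
side 541.4266512394103 321.9408776257228 235.40003363225645 [[-0.96870626 -0.24735796  0.02054804]
 [-0.14270447  0.48729637 -0.86149735]
 [ 0.20308524 -0.83747017 -0.50734613]] [0.55066607 0.17330707 1.16060175]
wrist 371.64829954431775 317.3471169750954 237.49111252360493 [[ 0.37782785 -0.92587527 -0.00104602]
 [-0.88941024 -0.36326081  0.27747254]
 [-0.25728495 -0.10390651 -0.960733  ]] [-0.57433741 -0.03080802  0.3912109 ]
0.15 [-3.08110402e+00 -6.06592634e-01  1.22162694e-05] [ 0.63202578 -0.11018107  0.15590187]
```

View pics/top0.png

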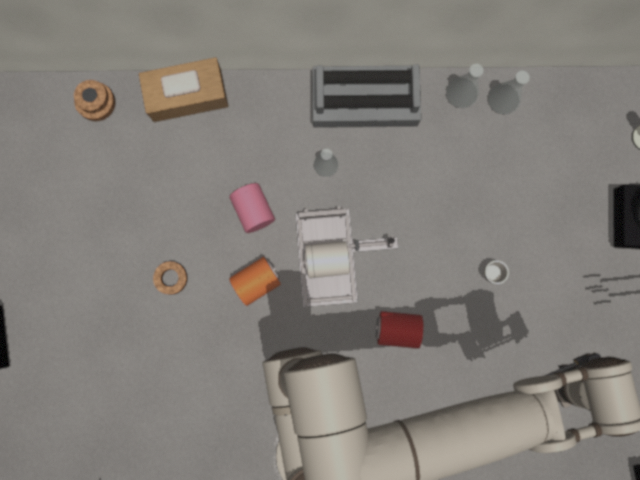

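View pics/side0.png

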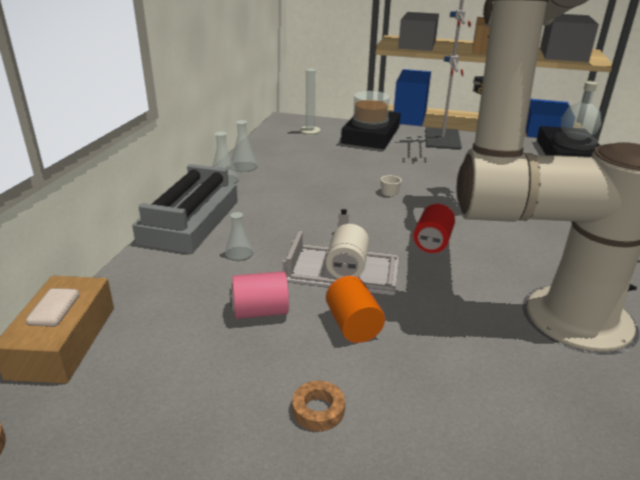

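The top view shows the rest at about (327,257), with the stop plate on its far side (row ~212), the white jar at (327,260) and the keeper plate at (392,243). The side view agrees. Next I'll enlarge the rest for corners.

```bash
python3 - <<'E'
import cv2
a=cv2.imread("pics/top0.png")[200:312,285:410]
cv2.imwrite("pics/topc.png",cv2.resize(a,None,fx=5,fy=5,interpolation=cv2.INTER_CUBIC))
b=cv2.imread("pics/side0.png")[200:300,280:405]
cv2.imwrite("pics/sidec.png",cv2.resize(b,None,fx=6,fy=6,interpolation=cv2.INTER_CUBIC))
E
```

```text
(no output)
```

View pics/topc.png

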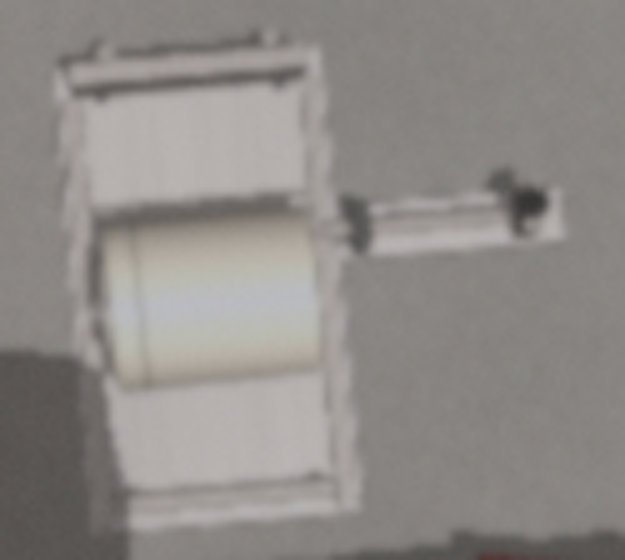

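View pics/sidec.png

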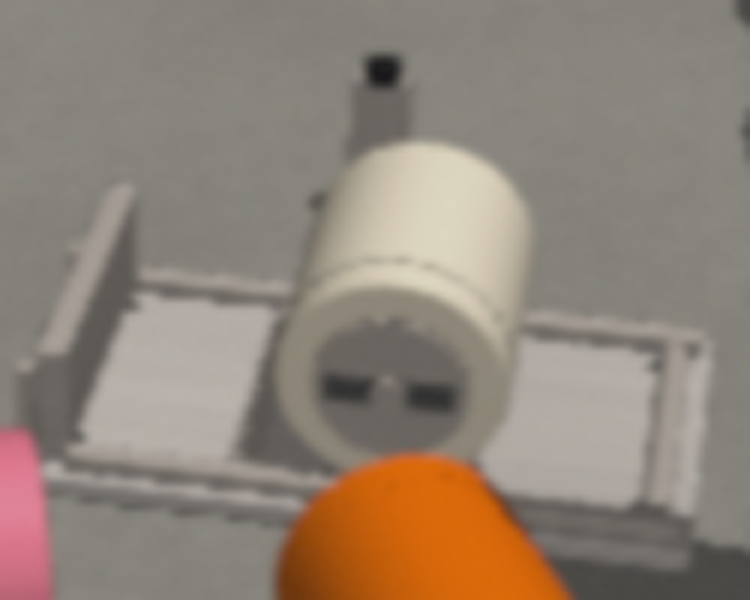

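The top crop shows the stop plate top from about (65,75) to (315,55), the bed's near corners at (125,525) and (358,510), and the cap at (535,200). The jar's left end runs (105,230)-(122,388) and its right end (305,215)-(322,370). In the side crop the cap is at (383,68).

```bash
cat >h.py <<'E'
import numpy as np,pickle
D=pickle.load(open("cams.pkl","rb"))
def ray(c,u,v):
    d=c["R"].T@np.array([(u-c["cx"])/c["fx"],(v-c["cy"])/c["fy"],1]);return -c["R"].T@c["t"],d/np.linalg.norm(d)
def onz(c,u,v,z):
    o,d=ray(c,u,v);return o+d*(z-o[2])/d[2]
def tri(r):
    A=sum(np.eye(3)-np.outer(d,d) for o,d in r);b=sum((np.eye(3)-np.outer(d,d))@o for o,d in r);return np.linalg.solve(A,b)
E
python3 - <<'E'
from h import *
np.set_printoptions(precision=4,suppress=True)
T=D["top"];S=D["side"]
t=lambda x,y,z:onz(T,285+x/5,200+y/5,z)
s=lambda x,y,z:onz(S,280+x/6,200+y/6,z)
cap=tri([ray(T,285+107,240),ray(S,280+383/6,200+68/6)]);print("cap",cap)
for n,p in dict(nearL=(125,525,5),nearR=(358,510,10),guideFarR=(322,45,18),stopL=(60,65,60),stopR=(320,48,60),platefrontL=(75,88,60),platefrontR=(303,72,60),jL=(113,310,90),jR=(313,292,90),jfl=(105,230,60),jfr=(305,215,60),jnl=(122,388,60),jnr=(322,370,60),bedfrontR=(330,485,14),bedfrontL=(130,500,14)).items(): print(n,t(*p))
for n,p in dict(stopTopNearend=(40,355,60),stopTopFarEnd=(125,185,60),gFar=(705,335,18),lipL=(660,500,16),guideR=(140,270,18),jarcrown_left=(395,285,100)).items(): print(n,s(*p))
E
```

```text
cap [ 0.5645 -0.2098  0.0623]
nearL [ 0.2959 -0.0514  5.    ]
nearR [ 0.1611  0.5614 10.    ]
guideFarR [-2.7095  0.9499 18.    ]
stopL [-10.2225  -1.9937  60.    ]
stopR [-10.5149   3.3593  60.    ]
platefrontL [-9.7394 -1.6892 60.    ]
platefrontR [-10.0179   3.0003  60.    ]
jL [-7.9866 -1.4388 90.    ]
jR [-8.4693  4.729  90.    ]
jfl [-6.7939 -1.1006 60.    ]
jfr [-7.0539  2.9875 60.    ]
jnl [-3.5639 -0.7862 60.    ]
jnr [-3.88    3.2747 60.    ]
bedfrontR [-0.0436  0.7144 14.    ]
bedfrontL [ 0.0099 -0.1438 14.    ]
stopTopNearend [-27.8697  87.7873  60.    ]
stopTopFarEnd [-28.3217  99.4734  60.    ]
gFar [-1.6883 28.4811 18.    ]
lipL [-1.4829 22.721  16.    ]
guideR [-7.396  28.0999 18.    ]
jarcrown_left [-29.3538 159.1787 100.    ]
```

Units slip (mm given as m); rerun.

```bash
python3 - <<'E'
from h import *
np.set_printoptions(precision=4,suppress=True)
T=D["top"];S=D["side"]
t=lambda x,y,z:onz(T,285+x/5,200+y/5,z/1e3)
s=lambda x,y,z:onz(S,280+x/6,200+y/6,z/1e3)
for n,p in dict(nearL=(125,525,5),nearR=(358,510,10),guideFarR=(322,45,18),stopL=(60,65,60),stopR=(320,48,60),platefrontL=(75,88,60),platefrontR=(303,72,60),jL=(113,310,90),jR=(313,292,90),jfl=(105,230,60),jfr=(305,215,60),jnl=(122,388,60),jnr=(322,370,60),bedfrontR=(330,485,14),bedfrontL=(130,500,14)).items(): print(n,t(*p))
for n,p in dict(stopTopNearend=(40,355,60),stopTopFarEnd=(125,185,60),gFar=(705,335,18),lipL=(660,500,16),guideR=(140,270,18),jarcrown_left=(395,285,100)).items(): print(n,s(*p))
E
```

```text
nearL [0.3956 0.0124 0.005 ]
nearR [ 0.4021 -0.115   0.01  ]
guideFarR [ 0.6589 -0.0998  0.018 ]
stopL [0.6417 0.0443 0.06  ]
stopR [ 0.6494 -0.0962  0.06  ]
platefrontL [0.6291 0.0363 0.06  ]
platefrontR [ 0.6364 -0.0868  0.06  ]
jL [0.5059 0.0165 0.09  ]
jR [ 0.5141 -0.0884  0.09  ]
jfl [0.5518 0.0208 0.06  ]
jfr [ 0.5586 -0.0865  0.06  ]
jnl [0.467  0.0126 0.06  ]
jnr [ 0.4753 -0.094   0.06  ]
bedfrontR [ 0.4158 -0.0998  0.014 ]
bedfrontL [0.409  0.0094 0.014 ]
stopTopNearend [0.6396 0.0477 0.06  ]
stopTopFarEnd [ 0.6447 -0.0838  0.06  ]
gFar [ 0.405 -0.103  0.018]
lipL [0.4065 0.0139 0.016 ]
guideR [ 0.6392 -0.0874  0.018 ]
jarcrown_left [0.5098 0.0251 0.1   ]
```

```bash
cat >>h.py <<'E'
YAW=0.065
def rv(yaw=YAW,flip=0):
    phi=(yaw+np.pi/2)/2+flip*np.pi/2
    return np.pi*np.array([np.cos(phi),np.sin(phi),0])
def wray(c,u,v):
    x,y=u-c["cx"],v-c["cy"];r=np.hypot(x,y);a=r/c["fx"]
    d=np.array([x/r*np.sin(a),y/r*np.sin(a),np.cos(a)]);return -c["R"].T@c["t"],c["R"].T@d
def won(c,u,v,z):
    o,d=wray(c,u,v);return o+d*(z-o[2])/d[2]
E
python3 - <<'E'
from h import *
from workcell import bot
import cv2
bot.set_gripper(0.0,20)
for f in(0,1):
    q=bot.inverse_kinematics([.47,-.03,.24],rv(flip=f));print(f,q)
q0,q1=[bot.inverse_kinematics([.47,-.03,.24],rv(flip=f)) for f in(0,1)]
f=min((abs(q[5]),i) for i,q in enumerate((q0,q1)) if q is not None)[1]
t=bot.current_clock();bot.goto([.47,-.03,.24],rv(flip=f));print(f,bot.current_clock()-t)
c=bot.read_camera("wrist");D["w1"]=c;pickle.dump(D,open("cams.pkl","wb"))
cv2.imwrite("pics/w1.png",cv2.resize(c["pixels"],(800,600),interpolation=cv2.INTER_CUBIC))
print(bot.current_ee_pos(),-c["R"].T@c["t"],bot.current_contact_force(),bot.current_clock())
t=bot.current_clock();bot.line_to([.472,-.03,.24],max_speed=.02);print(bot.current_clock()-t)
E
```

```text
0 [-3.21165246e-01 -1.36002112e-01  1.84358940e+00 -4.44089210e-16
  1.43400537e+00 -3.86165246e-01]
1 [-3.21165246e-01 -1.36002112e-01  1.84358940e+00  4.44089210e-16
  1.43400537e+00  2.75542741e+00]
0 2.025
[ 0.47006044 -0.0307756   0.23994486] [0.46496307 0.04729743 0.40998722] [ 0.54575571  0.3840504  -0.43386543] 3.575
0.25
```

View pics/w1.png

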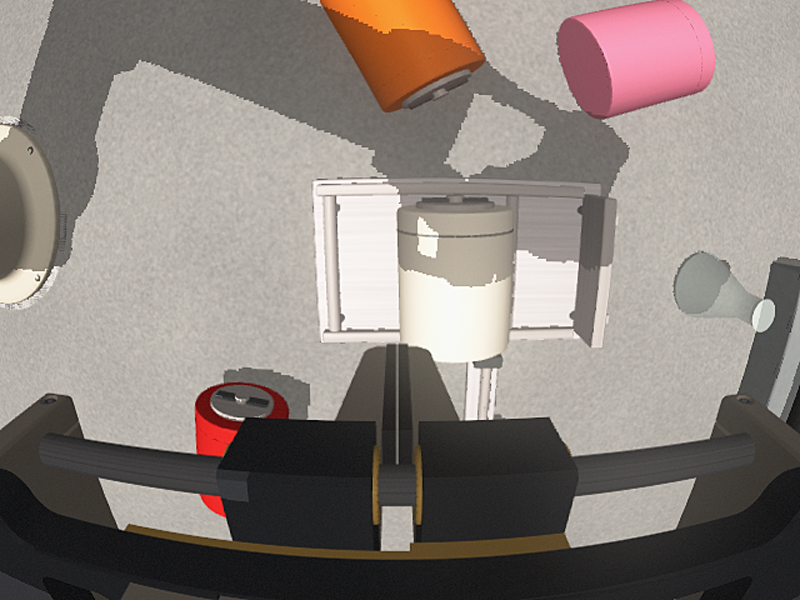

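The wrist view (800×600) shows the rest's outer corners at (314,182) and (324,342). The stop plate is at x 580–617, the jar silhouette runs from x 399 to x 514 with its ends at y 207 and y 358, and the sill is at (513,200).

```bash
python3 - <<'E'
from h import *
np.set_printoptions(precision=4,suppress=True)
c=D["w1"];k=1.25
for n,p in dict(cornL=(314,182,8),cornR=(322,343,8),gLin1=(338,196,18),gLin2=(590,196,18),gR1=(340,333,18),gR2=(576,333,18),stopbL=(583,205,10),stopbR=(577,330,10),stopTL=(615,198,60),stopTR=(603,347,60)).items():
    print(n,won(c,p[0]/k,p[1]/k,p[2]/1e3))
# jar: tangent planes; axis at z=.055
o=-c["R"].T@c["t"]
y=-.03
def tang(u1,v1,u2,v2):
    a=wray(c,u1/k,v1/k)[1];b=wray(c,u2/k,v2/k)[1];return a,b
for nm,l,r in(("front",(398,240),(516,240)),("back",(403,345),(510,345))):
    a=wray(c,l[0]/k,l[1]/k)[1];b=wray(c,r[0]/k,r[1]/k)[1]
    ta=np.arctan2(a[0],-a[2]);tb=np.arctan2(b[0],-b[2]);m=(ta+tb)/2;h=(tb-ta)/2
    print(nm,"x by mid-angle",o[0]+np.tan(m)*(o[2]-.055),"by radius dist",.045/np.sin(h)*np.cos(m),o[2]-.055)
for p in((457,207,100),(455,360,90),(398,230,75),(400,345,75)): print(won(c,p[0]/k,p[1]/k,p[2]/1e3))
E
```

```text
cornL [0.3942 0.03   0.008 ]
cornR [ 0.4049 -0.1183  0.008 ]
gLin1 [0.417  0.0193 0.018 ]
gLin2 [0.6375 0.0378 0.018 ]
gR1 [ 0.4228 -0.1032  0.018 ]
gR2 [ 0.644  -0.0911  0.018 ]
stopbL [0.635  0.0286 0.01  ]
stopbR [ 0.6481 -0.0908  0.01  ]
stopTL [0.6419 0.04   0.06  ]
stopTR [ 0.6538 -0.0881  0.06  ]
front x by mid-angle 0.5149998155666983 by radius dist 0.3503812103291027 0.3549872167790361
back x by mid-angle 0.52304958613894 by radius dist 0.36291743980904295 0.3549872167790361
[0.5068 0.0227 0.1   ]
[ 0.5177 -0.092   0.09  ]
[0.4687 0.0009 0.075 ]
[ 0.4759 -0.0882  0.075 ]
```

```bash
sed -i 's/^YAW=.*/YAW=0.075/' h.py; cat >>h.py <<'E'
from workcell import bot
O=np.array([.539,-.033]);EX=np.array([np.cos(YAW),np.sin(YAW)]);EY=np.array([-EX[1],EX[0]])
def W(x,y,z): return np.r_[O+x/1e3*EX+y/1e3*EY,z/1e3]   # rest mm -> world
def rx(): 
    p=bot.current_ee_pos();d=p[:2]-O;return 1e3*d@EX,1e3*d@EY,1e3*p[2]
def force(n=3):
    f=[]
    for i in range(n):
        f.append(bot.current_contact_force())
        if i<n-1: bot.hold(.01)
    return np.mean(f,0)
def touch(x,y=0,z=104,zmin=94,target=7.5):
    """descend on the crown; returns (z command, force bias, stiffness N/mm)"""
    bot.line_to(W(x,y,z),max_speed=.08);bot.hold(.15);b=force(6);L=[]
    while z>zmin:
        z-=.3;bot.line_to(W(x,y,z),max_speed=.01);F=(force(2)-b)[2];L.append((z,F))
        if F>target-1:break
    L=[l for l in L if l[1]>1]
    k=np.polyfit(*zip(*L),1)[0]*-1 if len(L)>1 else 15.
    return z,b,max(k,5.)
def stroke(x0,x1,z,b,k,target=8.5,step=2.,speed=.02,stopfx=None,dz=lambda x:0,y=0):
    x=x0;log=[]
    while x<x1-1e-6:
        F=force(1)-b
        z+=np.clip(.6*(F[2]-target)/k,-.5,.8)
        x=min(x+step,x1);bot.line_to(W(x,y,z),max_speed=speed)
        F=force(1)-b;fx=F[:2]@EX;log.append((x,z,F[2],fx,F[:2]@EY))
        if F[2]>15: z+=min(1.5,(F[2]-8)/k);bot.line_to(W(x,y,z),max_speed=.03)
        if stopfx and fx<-stopfx: break
        if F[2]<1.5 and len(log)>3 and log[-2][2]<1.5 and log[-3][2]<1.5: print("contact lost");break
    return x,z,log
def show(l):
    for r in l: print(" ".join(f"{v:7.2f}" for v in r))
E
python3 - <<'E'
from h import *
t=bot.current_clock()
bot.goto(W(-35,0,120),rv())
z,b,k=touch(-35,z=103);print("touch",z,b,k,force(3)-b,bot.current_clock(),rx())
if z>94.5:
    x,z,l=stroke(-35,-15,z,b,k);show(l);print(rx(),bot.current_clock())
E
```

```text
touch 99.10000000000004 [ 0.07002862 -0.1661595   0.22157907] 7.246191255098478 [-0.46302234  1.5726888   6.14026062] 8.325 (np.float64(-34.33077576177162), np.float64(-0.06992521497035309), np.float64(99.90156582127875))
 -33.00   98.90    6.68    0.16    1.32
 -31.00   98.75    7.87   -0.56    3.44
 -29.00   98.70    9.47   -1.10    2.31
 -27.00   98.78    8.32   -0.45    2.79
 -25.00   98.76    8.09    0.07    2.44
 -23.00   98.73    8.93    0.37    3.21
 -21.00   98.77    9.53    0.51    2.30
 -19.00   98.85    8.12   -0.21    2.27
 -17.00   98.82    9.35    0.06    3.70
 -15.00   98.89    8.17    0.02    2.65
(np.float64(-13.749669982656066), np.float64(0.13348245238891843), np.float64(100.2193973838229)) 10.825
```

```bash
python3 - <<'E'
from h import *
import cv2
b=np.array([.07,-.166,.222])
x,z,l=stroke(-15,23,98.85,b,7.2,step=3,speed=.03,stopfx=2.);show(l[-6:]);print(rx(),bot.current_clock())
bot.line_to(W(x,0,z+4),max_speed=.03)
bot.line_to(W(x-5,0,135),max_speed=.15)
c=bot.read_camera("wrist");D["w2"]=c;D["s2"]=bot.read_camera("side");pickle.dump(D,open("cams.pkl","wb"))
cv2.imwrite("pics/w2.png",cv2.resize(c["pixels"][100:400,200:550],(700,600),interpolation=cv2.INTER_CUBIC))
print(rx(),bot.current_clock())
E
```

```text
9.00   98.78    8.96    0.25    3.55
  12.00   98.82    8.11    1.10    3.06
  15.00   98.78    6.47    0.05    3.36
  18.00   98.61    6.39    1.22    3.45
  21.00   98.44    5.44    0.48    2.26
  23.00   98.18    5.32    0.19    3.46
(np.float64(23.950049668117842), np.float64(0.5389654167311877), np.float64(99.01877039241191)) 14.075
(np.float64(17.396166475615907), np.float64(0.1741977592896602), np.float64(133.89117070493307)) 14.8333
```

View pics/w2.png

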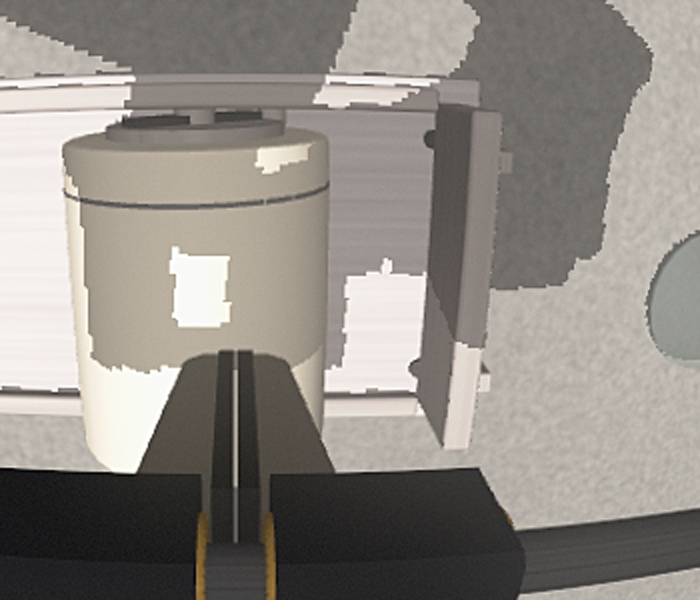

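The jar's silhouette is at crop x 73 (left) and 328 (right) around row 250, and the stop plate top front edge is at about x 480.

```bash
python3 - <<'E'
from h import *
c=D["w2"];o=-c["R"].T@c["t"]
for v,l,r in((180,64,329),(250,71,328),(340,78,326)):
    e3=np.r_[EX,0];A=[]
    for u in(l,r):
        d=wray(c,200+u/2,100+v/2)[1];A.append(np.arctan2(d@e3,-d[2]))
    m=sum(A)/2;print(v,"restx",1e3*((o[:2]-O)@EX+np.tan(m)*(o[2]-.055)),"R-check",1e3*(o[2]-.055)/np.cos(m)*np.sin((A[1]-A[0])/2))
for p in((440,115,10),(420,400,10),(500,115,60),(470,445,60),(440,105,18)): 
    q=won(c,200+p[0]/2,100+p[1]/2,p[2]/1e3);d=q[:2]-O;print(1e3*d@EX,1e3*d@EY)
E
```

```text
180 restx 5.174187822357224 R-check 44.80813292847223
250 restx 5.903087037181771 R-check 44.398460382046494
340 restx 6.299471124800256 R-check 44.46369549330473
101.37375285853605 59.73431835099285
101.25881855979276 -66.20832104488942
108.99231855980497 63.76725834288367
109.6277849624498 -62.19844161478058
98.97155572103183 64.20527766462781
```

```bash
python3 - <<'E'
from h import *
bot.line_to(W(-6,0,108),max_speed=.12)
z,b,k=touch(-6,z=102.);print("touch",z,k,bot.current_clock(),rx())
x,z,l=stroke(-6,12,z,b,k,step=2,speed=.03,stopfx=2.5);show(l);print(x,rx())
bot.line_to(W(x,0,z+4),max_speed=.03);bot.line_to(W(x,0,104),max_speed=.05)
x=-2
z,b,k=touch(x,z=102.);print("touch",z,k,bot.current_clock(),rx())
x,z,l=stroke(x,x+16,z,b,k,step=1,speed=.015,target=9);show(l);print(x,z,b,k,rx(),bot.current_clock())
E
```

```text
touch 99.00000000000003 7.1414086390041405 18.3083 (np.float64(-5.153153322134683), np.float64(-0.10553595297271195), np.float64(100.00732475608098))
  -4.00   98.93    6.48   -0.21    3.05
  -2.00   98.76    7.93    0.05    2.02
   0.00   98.72    7.72   -0.16    3.30
   2.00   98.65    9.61    0.44    2.19
   4.00   98.74    7.88   -0.55    2.04
   6.00   98.69   10.03    0.12    2.40
   8.00   98.82    9.81   -2.47    3.89
  10.00   98.93   12.44   -3.19    4.20
10 (np.float64(10.571746762502908), np.float64(0.5224733062156008), np.float64(100.5746991125309))
touch 98.40000000000003 5.871285811079162 24.4333 (np.float64(-1.0535912751291938), np.float64(-0.1026060126948791), np.float64(99.42501368560943))
  -1.00   98.28    7.29    0.34    1.31
   0.00   98.10    7.45    0.81    1.56
   1.00   97.94    7.58    1.18    1.43
   2.00   97.80    6.92    1.14    1.22
   3.00   97.59    7.84    0.60    1.31
   4.00   97.47    8.42    1.02    1.62
   5.00   97.41    7.91    2.22    3.14
   6.00   97.30    7.96    1.00    2.71
   7.00   97.19    7.24    1.43    2.43
   8.00   97.01    6.79    1.45    2.34
   9.00   96.79    6.80    1.15    1.72
  10.00   96.56    6.42    1.54    1.72
  11.00   96.30    7.06    2.43    2.06
  12.00   96.10    7.38    2.37    2.03
  13.00   95.93    7.49    1.06    2.09
  14.00   95.78    7.24    1.29    2.79
14 95.77936101401774 [-0.0743799  -0.13398601  0.16778917] 5.871285811079162 (np.float64(15.39993300474799), np.float64(0.06329949577036587), np.float64(97.06955242086136)) 28.4333
```

```bash
cat >>h.py <<'E'
import cv2
def jarx(name=None,dbg=None):
    """jar centre (rest x) from wrist picture: centre of the dark band line/white silhouette edges at a row far from the hand"""
    c=bot.read_camera("wrist")
    if name: cv2.imwrite(f"pics/{name}.png",cv2.resize(c["pixels"][100:400,150:550],(800,600),interpolation=cv2.INTER_CUBIC))
    D["last"]=c;pickle.dump(D,open("cams.pkl","wb"));return c
def xfrom(c,l,r):
    o=-c["R"].T@c["t"];A=[]
    for u,v in(l,r):
        d=wray(c,u,v)[1];A.append(np.arctan2(d@np.r_[EX,0],-d[2]))
    m=sum(A)/2;h=(o[2]-.055)
    return 1e3*((o[:2]-O)@EX+np.tan(m)*h),1e3*h/np.cos(m)*np.sin((A[1]-A[0])/2)
E
python3 - <<'E'
from h import *
bot.line_to(W(14,0,99),max_speed=.03);bot.line_to(W(0,0,125),max_speed=.15)
jarx("w3");a=bot.current_clock();bot.hold(.2);jarx();print(rx(),a)
c=D["last"]
E
```

```text
(np.float64(-0.2702230592140121), np.float64(0.15201121569340476), np.float64(124.21614495716781)) 29.0917
```

View pics/w3.png

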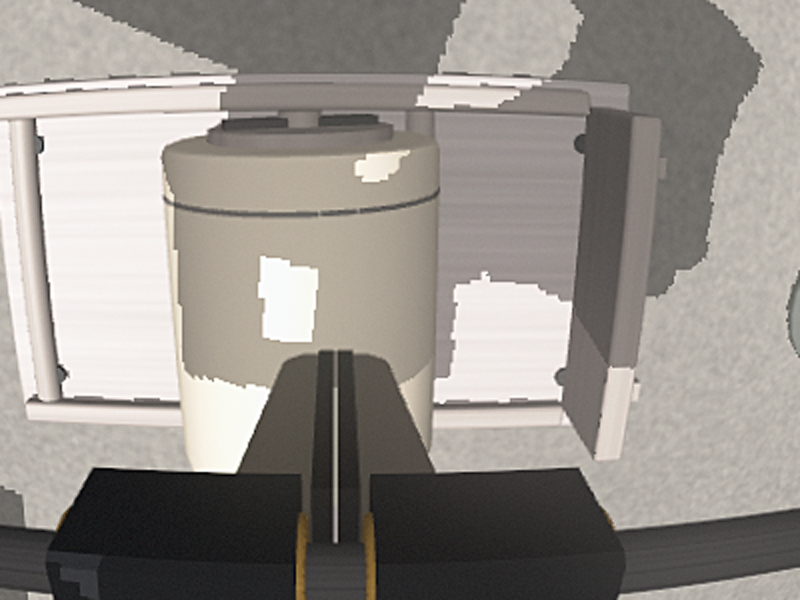

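The jar silhouette runs from about (168,250) to (438,250). The sill is visible at (420,115), just behind the jar's upper right edge.

```bash
python3 - <<'E'
from h import *
a=cv2.imread("pics/w3.png");c=D["last"]
f=lambda x,y:(150+x/2,100+y/2)
print(xfrom(c,f(163,190),f(439,190)),xfrom(c,f(170,250),f(438,250)),xfrom(c,f(178,330),f(436,330)))
# did it move between the two pictures (0.2 s apart)?
b=cv2.resize(c["pixels"][100:400,150:550],(800,600),interpolation=cv2.INTER_CUBIC)
r=lambda im:np.round(im[[240,300],420:460:4].mean(2)).tolist()
print(np.abs(a.astype(int)-b)[130:360,150:460].mean());print(r(a)[0],r(b)[0])
E
```

```text
(np.float64(-11.68160927707399), np.float64(44.679411273302996)) (np.float64(-10.916002447123589), np.float64(44.20383793557825)) (np.float64(-10.25469294643782), np.float64(43.953605288630854))
5.72164095371669
[145.0, 140.0, 136.0, 132.0, 117.0, 153.0, 151.0, 151.0, 150.0, 150.0] [148.0, 143.0, 138.0, 136.0, 129.0, 136.0, 152.0, 150.0, 151.0, 149.0]
```

```bash
cat >>h.py <<'E'
def touch2(x,z=101.3,step=.5):
    bot.line_to(W(x,0,z),max_speed=.05);b=np.array([0,-.15,.2])
    F=0
    while z>95 and F<6.5:
        z-=step if F<4 else .25;bot.line_to(W(x,0,z),max_speed=.01);F=(force(2)-b)[2]
    return z,b
def sill(x,xc,x1,z,b,k=7.,target=9.):
    """one continuous stroke; xc = jar centre at hand x, rolls at half the hand travel"""
    log=[];F=force(1)-b
    while x<x1:
        st=2. if xc<27 else 3.
        ff=st*.5*(34-xc)/45 if 13<xc<54 else 0
        z+=np.clip(.7*(F[2]-target)/k,-.5,.9)+ff
        x+=st;xc+=st/2;bot.line_to(W(x,0,z),max_speed=.02);F=force(1)-b
        log.append((x,xc,z,F[2],F[:2]@EX,F[:2]@EY))
        if F[2]>15: z+=min(1.,(F[2]-9)/k);bot.line_to(W(x,0,z),max_speed=.03);F=force(1)-b
    return x,z,log
E
python3 - <<'E'
from h import *
xc=-10.5
bot.line_to(W(xc-12,0,108),max_speed=.15)
z,b=touch2(xc-12);print("touch",z,bot.current_clock(),rx())
x,z,l=stroke(xc-12,xc-12+42,z,b,7,step=4,speed=.03,stopfx=3);show(l);xc+=(x-xc+12)/2;print(x,xc,rx())
bot.line_to(W(x,0,z+3.5),max_speed=.03)
bot.line_to(W(xc-15,0,102),max_speed=.12)
x=xc-15;z,b=touch2(x);print("touch",z,bot.current_clock(),rx())
x,z,l=sill(x,xc,83,z,b);show(l);print(x,z,rx(),bot.current_clock())
E
```

```text
touch 98.8 31.5167 (np.float64(-21.560482131575604), np.float64(-0.09048323447021), np.float64(99.91245388122915))
 -18.50   98.69    7.61   -0.91    1.30
 -14.50   98.61    9.29   -0.15    1.93
 -10.50   98.68    7.89    0.32    2.12
  -6.50   98.63    8.52    0.84    1.68
  -2.50   98.63    9.41    0.27    2.92
   1.50   98.71    8.29   -0.29    1.58
   5.50   98.69    8.34    0.43    2.07
   9.50   98.68    9.00   -0.38    2.10
  13.50   98.72    9.15   -0.14    2.62
  17.50   98.77    8.24    0.27    2.98
  19.50   98.75    7.58    1.29    3.41
19.5 10.5 (np.float64(20.781186575220527), np.float64(0.3063876316858176), np.float64(100.13970169845007))
touch 98.05 37.5333 (np.float64(-3.3451486964913713), np.float64(-0.10142351254639628), np.float64(99.53011312993321))
  -2.50   11.50   97.93    8.92   -0.70    1.63
  -0.50   12.50   97.92   12.78   -2.89    2.69
   1.50   13.50   98.30   11.72   -3.28    2.76
   3.50   14.50   99.03   11.03   -3.52    2.44
   5.50   15.50   99.67    8.85   -3.02    3.53
   7.50   16.50  100.06    9.66   -2.53    2.27
   9.50   17.50  100.52    8.49
[... 788 characters left out ...]
0.50   38.00  101.85    6.06   -0.08    2.52
  53.50   39.50  101.42    6.39    2.45    2.19
  56.50   41.00  100.98    6.15    1.59    1.82
  59.50   42.50  100.46    6.18    2.00    4.01
  62.50   44.00   99.90    5.31    2.33    2.65
  65.50   45.50   99.19    5.44    2.84    2.96
  68.50   47.00   98.45    5.76    3.54    2.17
  71.50   48.50   97.70    5.11    3.15    2.42
  74.50   50.00   96.82    4.79    2.98    2.29
  77.50   51.50   95.87    5.65    2.37    3.10
  80.50   53.00   94.95    8.45   -0.73    3.95
  83.50   54.50   94.26    6.95   -0.03    1.58
83.5 94.26252039245534 (np.float64(82.91992006545901), np.float64(-0.10078402387883312), np.float64(94.37615702177432)) 47.2417
```

```bash
python3 - <<'E'
from h import *
bot.line_to(W(83.5,0,99),max_speed=.02);bot.line_to(W(83.5,0,115),max_speed=.1)
jarx("w4");print(bot.current_clock())
bot.line_to(W(14,-218,112),max_speed=.2)
bot.line_to(W(14,-218,47),max_speed=.12);bot.hold(.15)
b=force(5);y=-218;L=[]
while y<-130:
    y+=6 if y<-145 else 2
    bot.line_to(W(14,y,47),max_speed=.04);F=force(2)-b;L.append((y,F[:2]@EX,F[:2]@EY,F[2]))
    if L[-1][2]<-14:break
show(L);print(rx(),bot.current_clock())
E
```

```text
47.9833
-212.00   -0.22   -0.66   -0.03
-206.00   -0.13    0.12    0.31
-200.00   -0.21   -0.79   -0.08
-194.00   -0.57   -0.38   -0.02
-188.00   -0.38   -0.29   -0.33
-182.00   -0.13   -0.31    0.15
-176.00   -0.55   -0.71   -1.01
-170.00   -0.20   -0.72   -0.15
-164.00   -0.36   -0.10    0.04
-158.00   -0.16   -0.02    0.31
-152.00   -0.02   -0.45    0.12
-146.00   -0.09   -0.09   -0.13
-140.00   -0.36    0.16   -0.46
-138.00   -0.12   -0.72    0.20
-136.00   -0.14   -5.40   -1.88
-134.00   -0.81  -11.72   -4.65
-132.00   -1.41  -17.00   -6.93
(np.float64(14.032510056031425), np.float64(-136.8694314262661), np.float64(47.20895478303226)) 55.1917
```

View pics/w4.png

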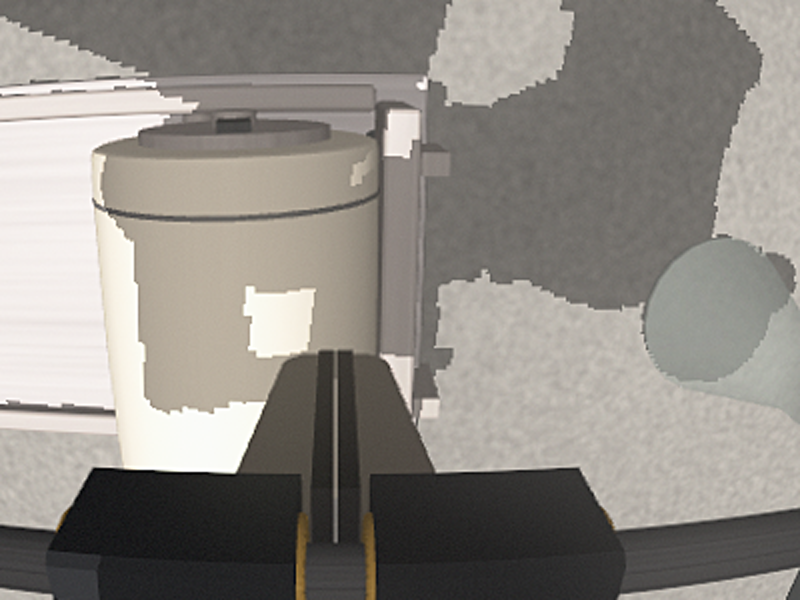

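The jar is tight against the stop plate. The force rose at hand y −137, which matches the keeper's home position. I'll back off and check.

```bash
python3 - <<'E'
from h import *
bot.line_to(W(14,-150,47),max_speed=.08);bot.line_to(W(14,-165,47),max_speed=.12)
bot.line_to(W(14,-190,150),max_speed=.25)
c=bot.read_camera("wrist");t=bot.read_camera("top");s=bot.read_camera("side")
im=np.hstack([cv2.resize(c["pixels"],(400,300)),cv2.resize(s["pixels"][190:310,270:430],(400,300),interpolation=3)])
im=np.vstack([im,np.hstack([cv2.resize(t["pixels"][190:310,280:440],(400,300),interpolation=3),cv2.resize(c["pixels"][60:285,220:520],(400,300))])])
cv2.imwrite("pics/f.png",im);print(bot.current_clock(),force()-0)
E
```

```text
56.5667 [-0.24172454 -0.10425538 -0.27933298]
```

View pics/f.png

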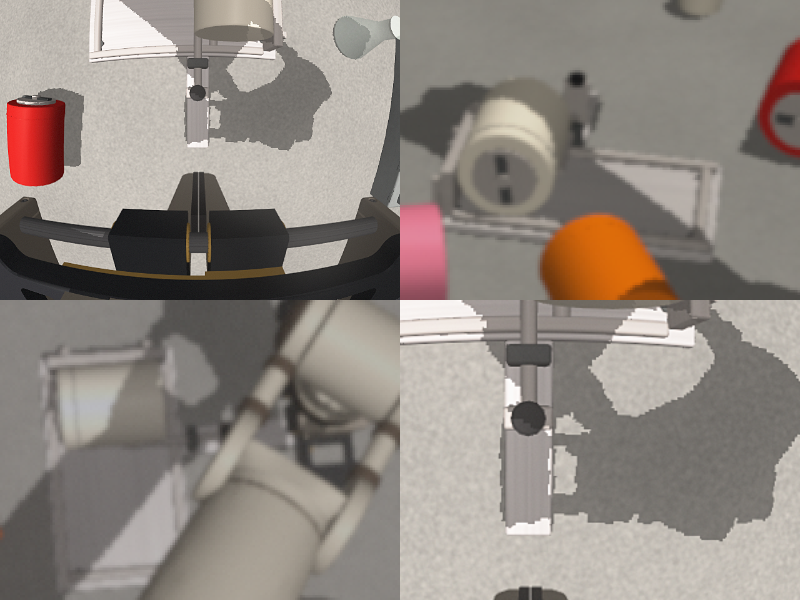

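The keeper is across behind the jar, with its cap at wrist pixel (316,148.5) and the bracket at (316,101). I'll check the travel numerically.

```bash
python3 - <<'E'
from h import *
c=bot.read_camera("wrist")
for u,v,z in((316,148.5,70),(316,101,34),(316,235,5)):
    d=won(c,u,v,z/1e3)[:2]-O;print(1e3*d@EX,1e3*d@EY)
print(rx(),bot.current_clock())
E
```

```text
11.199700093911302 -120.55942238080816
10.959761633641103 -85.67063480722256
10.570449666432085 -197.98374377405693
(np.float64(12.85282610047779), np.float64(-188.68735033544885), np.float64(147.51954602385575)) 56.6333
```

```bash
python3 -c "
from workcell import bot
print(bot.job_done())"
```

```text
the job is handed in; nothing more can be done
None
```

The jar is over the sill and against the stop plate, the keeper measured home (within about 2 mm) behind it, and I handed the job in at about 57 s with the hand clear; on the way the jar rolled back off the sill once, and the highest press I read on it was 12.8 N.

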